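# Clamp the toy truck's cab and load bed in the gluing jig

### The job

The wooden toy truck's halves are to be clamped for gluing. Set the unpainted cab upright into the jig's channel between the load bed and the open sliding jaw, its flat back towards the bed; then slide the jaw along by its red grip, gently, until it has pushed cab and bed together and fully home against the end fence with no gaps left, and leave the jaw there. Do not shove or upset the other things on the table.

Things in the scene. Friction and masses are not known exactly. Their poses are not given: they have to be found in the camera images.
- jig: gluing jig, fixed to the table: plywood board 90 (x) x 320 (y) mm, 12 thick; origin at the centre of its underside. A channel 46 mm wide runs along its y, its floor 12 mm above the table, between two low wooden rails whose flared tops reach 24 mm above the table. Dark end fence at the -y end (75 wide, 46 above the table). The sliding jaw comes from the +y end
- fence_face (a point): middle of the end fence's inner face, which looks along the jig's +y; 135 mm from the jig's origin towards -y, 24.5 mm above the table
- jaw (a joint): the sliding jaw's travel in m: 0 = fully open (at the +y end), grows as it slides towards the fence (-y of the jig), 0.13 at most. It stays where it is left; friction about 2.5 N.
- jaw_face (a point): middle of the jaw's aluminium pressing face (42 mm wide, 28 high), which looks along the jig's -y; axes as the jig's
- jaw_grip (a point): point on the red upright grip of the jaw, 12 mm below its top, on its middle axis (top 72, foot 35 mm above the table); the grip is 24 mm wide across the track (jig x), 14 mm along the track; it stands 18 mm behind the jaw's face. Under it a dark carriage 70 x 30 mm whose top is 35 mm above the table
- cab: unpainted light wood truck cab, loose, 70 g: 40 wide (x) x 62 long (y), origin at the centre of its underside. Bonnet 25 high at the +y end; the 53 mm high driver's cabin takes the rear, from y = -31 to +3 mm. Its y axis points from the flat back to the nose; in the jig that is the jig's +y
- cab_roof (a point): middle of the cab's roof, 53 mm above its underside, 14 mm behind the cab's origin
- cab_back (a point): middle of the lower part of the cab's flat back (y = -31 mm), 12.5 mm up
- cab_nose (a point): middle of the cab's nose (y = +31 mm), 12.5 mm up; the jaw presses here
- bed: truck's load bed of darker wood, loose, 70 g, already lying in the channel a little off the fence: 40 wide (x) x 80 long (y) x 28 high, a shallow tray; origin at the centre of its underside
- bed_front (a point): middle of the bed's +y end face, 12.5 mm up, which meets the cab's back
- bed_back (a point): middle of the bed's -y end face, 12.5 mm up, which meets the fence
- blue_cab: bystander: another cab of the same shape, painted blue, loose; origin at the centre of its underside
- dish: bystander: white dish with toy wheels, 68 mm across, 22 high; origin at the centre of its underside
- glue: bystander: white glue bottle with red cap, 50 mm across, 130 high; origin under it
- mallet: bystander: hammer with wooden handle and black head, 260 mm long, lying
- pencils: bystander: grey cup of pencils, 72 mm across, 160 high with pencils; origin under it
- offcut: bystander: dark wood offcut 50 x 90 x 30 mm; origin under it
Things that resemble listed ones, but are neither listed nor needed, are in the scene too. What is shaped like the bed but pink is not meant.

How it is judged:
On the way:
1. the cab lies in the channel, back towards the bed, let go, with the jaw still clear of its nose (z of cab in the frame of jig below 0.017 m and x of cab in the frame of jig between -0.007 and 0.007 m and y of cab_back in the frame of bed_front between -0.003 and 0.08 m and y of jaw_face in the frame of cab_nose above 0.004 m and angle between the y axis of cab and the y axis of jig, either way round below 0.2 rad and contact force between the fingers and cab below 0.3 N), for 0.2 s.
At the end, for the whole second after the job is handed in: cab and bed lie flat and upright in the channel, in line with it (within 0.06 rad, cab within 7 mm of its middle line); bed to fence, cab's back to bed and jaw to cab's nose each closed to within 3 mm; jaw let go and everything at rest (z of each of cab, bed in the frame of jig below 0.017 m and x of cab in the frame of jig between -0.007 and 0.007 m and angle between cab's own z axis and vertical below 0.06 rad and y of bed_back in the frame of fence_face between -0.003 and 0.003 m and y of cab_back in the frame of bed_front between -0.003 and 0.003 m and y of jaw_face in the frame of cab_nose between -0.003 and 0.003 m and angle between the y axis of each of cab, bed and the y axis of jig, either way round below 0.06 rad and linear speed of cab below 0.01 m/s and velocity of joint jaw between -0.005 and 0.005 m/s); the robot touches nothing.
It fails at once if the joint between cab and bed is squeezed with more than 40 N (contact force between cab and bed above 40 N).
It fails at once if a bystander (blue cab, dish, glue bottle, mallet, pencil cup or offcut) is moved by more than 30 mm (distance of any of blue_cab, dish, glue, mallet, pencils, offcut from where it was at the start of the episode above 0.03 m).
It also fails if it takes over 45 s, if anything falls off the work surface, if the arm or the gripper's body presses on something with over 40 N, if the wrist force passes 120 N, or if a joint passes its speed limit or range.

### The arm

A 6-joint arm with a two-finger parallel gripper is mounted at the origin on the work surface. World frame = base frame: x ahead of the robot, y to its left, z up, the work surface at z = 0. Lengths are in m, angles in rad, forces in N, time in s.
With the tool pointing down it reaches from about 0.275 to 0.775 m from the base axis. Payload 14.6 kg.
Tool frame: the origin (TCP) lies at the very end of the fingers, on their centre line; the grasp point (between the pads) lies 19 mm behind it (env.grip_point_offset is the distance from the TCP to the grasp point, in m); z points along the fingers, y is the line along which they close (so a half turn about z gives the same grasp; the last joint's range is limited). The gripper opens to 85 mm and grips with 20 to 120 N. Pads are 22 mm wide; open, the fingers measure 114 mm over their backs; the gripper's body (76 mm by 85 mm) begins 54 mm behind the grasp point. The pads swing forward as they close: fully open they stand 13 mm farther back than shut.
Start: joints at [-1.363, 0.263, -0.048, 1.259, 0, 1.415], TCP at [0.186, -0.491, 0.231] pointing down, gripper open.
Joint ranges: [-2.65, 2.65], [-0.89, 1.7], [-1.18, 1.37], [-2.13, 2.11], [-1.35, 1.29], [-3.14, 3.14]. Speed limits (rad/s): [1.89, 1.89, 2.57, 2.79, 3.14, 3.14].

### API

Orientations are given as a unit quaternion [x, y, z, w].
In Python, from station import readout, imaging, order, env gives the robot as it stands.
- The arm moves only by the tool send_rows, never from a script. Its argument "rows" is text: rows parted by semicolons, each of 7 numbers parted by spaces: the shift along the world's x, y, z in mm, then the turn, a rotation vector about the world's x, y, z in rad, then the closure in counts, from 0 (fully open) to 255 (shut). A call has 1 to 12 rows; each row is the pose to reach, as a shift and turn from the pose commanded when the call began; what a row does not reach only later rows make up. A row lasts 1/8 s, in which the tool goes at most 62.5 mm and 10.7 degrees, less where a joint would pass 70% of its speed; a pose out of reach is approached as far as the arm can. A call with a gripper value outside its range is refused whole. The fingers move at their own pace and stop on an object; "newtons" is the grip in N (left out, the last holds). Time passes only in rows, so rows that repeat a pose let the fingers close. It gives the time, the measured TCP pose, the force, the opening and the grip force at its end, in the units of the state.
- readout.state(): the state, without advancing time (a new reading comes with each control period).
- imaging.capture(name): name is "side" or "top" or "wrist"; returns a dict with "pixels" (480x640x3 uint8, red, green, blue), "fovy" (degrees; the focal length in pixels is half the picture's height over the tangent of half this angle, whatever the lens; pixels are square), "cx", "cy" (the principal point, pixels), "camera_from_world" (4x4, takes a point from world to camera coordinates). Camera axes: x right, y up, looking along -z (the intrinsics and any distortion apply to the point x, -y, -z); pixel columns grow to the right and rows downward; lengths in m; the calibration is good to about 2 mm. A picture is of the moment at which its call begins. There is no depth.
- order.close_job(): hands the job in; it is judged then, once.
Trained networks look in a picture, given as the dict that the camera call returned (one of the last four; its "shot" number tells which), for a name from the list of things; names that differ only in an ending like _2 or _b are one class to them, and where a whole thing is asked for, a point or a joint stands for the part that bears it (a point fixed in the world has none). Each returns a list of dicts, best first, with "score" (0 to 1); they miss things now and then, are a little off and sometimes report something else, mostly with a low value. They report only what shows in the picture. A call takes as long as a camera call. They do not tell look-alikes from the thing itself.
- imaging.boxes_of(target, picture): "location" ([x, y, z] in m, in world coordinates, good to about 4 mm: the middle of the surface that is visible of it).
- imaging.mark_of(target, picture): "location" ([x, y, z] in m, in world coordinates, good to about 4 mm: a listed point, or the origin of a listed thing).
The state is a dict: "clock": time; "joints": joint angles; "qvel": joint speeds; "joint_efforts": joint torques, N m; "tcp_pos": TCP position; "tcp_rot": TCP orientation; "contact_force": force on the tool from outside, world axes, zero at the start; "ft_torque": the same for the moment, N m; "width": finger opening in m; "finger_force": force on a finger pad.
Only numpy, scipy, OpenCV 4.12 (cv2) and the standard library are available. Lean on these libraries where they do the work, as an engineer would, in place of code of your own. Each camera call takes 0.05 s, during which the arm holds its last target. There are 200 camera calls.

## Working session

There is one attempt and no reset: what is moved stays moved. The work goes in short steps, Python scripts to look and compute and a tool call to move; the robot and the scene stay as the last step left them, time stands still between calls to the robot, and variables do not carry over. Pictures are saved under pics/ and viewed, at most 10 in all, crops included, and the job is handed in when it is done.

Besides the shell and the picture viewer there is one more tool, called after ">>>" in YAML: its name, and indented under it one key for each argument. send_rows: Moves the arm, as the interface text tells. Its arguments: {"type":"object","properties":{"rows":{"type":"string"},"newtons":{"type":"number"}},"required":["rows"]}

```bash
mkdir -p pics
cat > h.py <<'E'
from station import readout, imaging, order, env
import numpy as np, cv2
def save(p,n): cv2.imwrite('pics/'+n+'.png',cv2.cvtColor(p['pixels'],cv2.COLOR_RGB2BGR))
def ray(p,u,v):
    f=240/np.tan(np.radians(p['fovy'])/2); M=np.linalg.inv(np.array(p['camera_from_world']))
    d=M[:3,:3]@np.array([(u-p['cx'])/f,-(v-p['cy'])/f,-1]); return M[:3,3],d
def atz(p,u,v,z):
    o,d=ray(p,u,v); return o+d*(z-o[2])/d[2]
def proj(p,X):
    f=240/np.tan(np.radians(p['fovy'])/2); c=(np.array(p['camera_from_world'])@np.r_[X,1])[:3]
    return p['cx']+f*c[0]/-c[2], p['cy']-f*c[1]/-c[2]
E
python3 - <<'E'
from h import *
np.set_printoptions(precision=4,suppress=True)
for c in ['top','side']:
    p=imaging.capture(c); save(p,c+'0'); print(c,p['fovy'],p['cx'],p['cy'],[k for k in p])
    for t in ['jig','fence_face','jaw_face','jaw_grip','cab','cab_roof','cab_back','cab_nose','bed','bed_front','bed_back','blue_cab']:
        print(t,[(np.round(d['location'],4),round(d['score'],2)) for d in imaging.mark_of(t,p)[:3]])
print(readout.state())
E
```

```text
top 52.48222021369397 321.3880649421424 252.54348789772146 ['pixels', 'fovy', 'cx', 'cy', 'camera_from_world', 'shot']
jig [(array([0.604 , 0.0241, 0.0017]), 0.72), (array([0.5722, 0.1083, 0.0219]), 0.19)]
fence_face [(array([ 0.6409, -0.1094,  0.0237]), 0.83), (array([ 0.434 , -0.0156,  0.0014]), 0.72)]
jaw_face [(array([0.572 , 0.1084, 0.0217]), 0.84)]
jaw_grip [(array([0.5684, 0.1259, 0.0574]), 0.79), (array([ 0.5009, -0.4278, -0.0015]), 0.71)]
cab [(array([0.4532, 0.1957, 0.0484]), 0.72), (array([0.4473, 0.2134, 0.0003]), 0.55)]
cab_roof [(array([0.452 , 0.1998, 0.049 ]), 0.61)]
cab_back [(array([0.4575, 0.1882, 0.0071]), 0.75)]
cab_nose [(array([0.4607, 0.1843, 0.0078]), 0.73), (array([0.4308, 0.2404, 0.0154]), 0.6)]
bed [(array([ 0.818 , -0.2614,  0.0017]), 0.84), (array([ 0.3955,  0.0925, -0.0001]), 0.83), (array([ 0.6225, -0.0529,  0.0144]), 0.8)]
bed_front [(array([ 0.6082, -0.0119,  0.0225]), 0.81), (array([ 0.8558, -0.2582,  0.0148]), 0.8), (array([0.3748, 0.0584, 0.0138]), 0.59)]
bed_back [(array([0.417 , 0.1297, 0.0127]), 0.89), (array([ 0.7759, -0.2525,  0.0122]), 0.7),
[... 1184 characters left out ...]
0878,  0.0274]), 0.94), (array([0.4146, 0.1291, 0.0113]), 0.7), (array([ 0.7742, -0.2535,  0.0139]), 0.65)]
blue_cab [(array([ 0.4324, -0.0178, -0.0021]), 0.82), (array([0.6814, 0.355 , 0.0005]), 0.43)]
{'clock': 1.3, 'joints': array([-1.3633,  0.2631, -0.0483,  1.2594,  0.    ,  1.4155]), 'qvel': array([ 0.002 ,  0.0003, -0.0008, -0.0008, -0.0013,  0.0006]), 'joint_efforts': array([  0.0001, -63.7439,  38.4774,   0.001 ,  -0.0001,  -0.    ]), 'tcp_pos': array([ 0.1863, -0.4908,  0.2313]), 'tcp_rot': array([ 0.9836,  0.1804,  0.    , -0.    ]), 'contact_force': array([0.1506, 0.2635, 0.5214]), 'ft_torque': array([ 0.0272,  0.0217, -0.0343]), 'finger_force': 0.0, 'width': 0.08536900377968554}
```

View pics/top0.png

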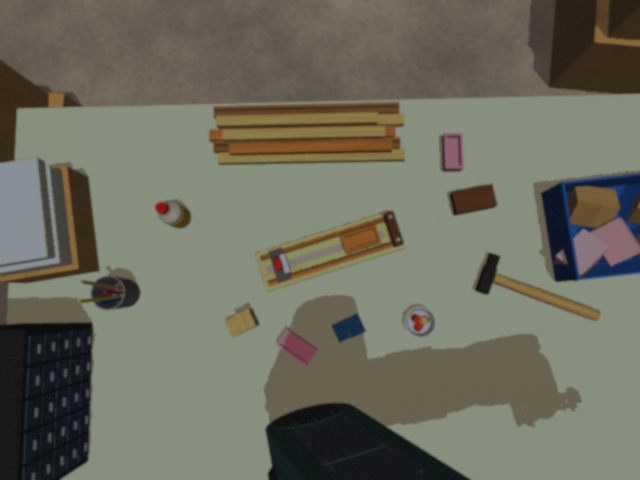

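View pics/side0.png

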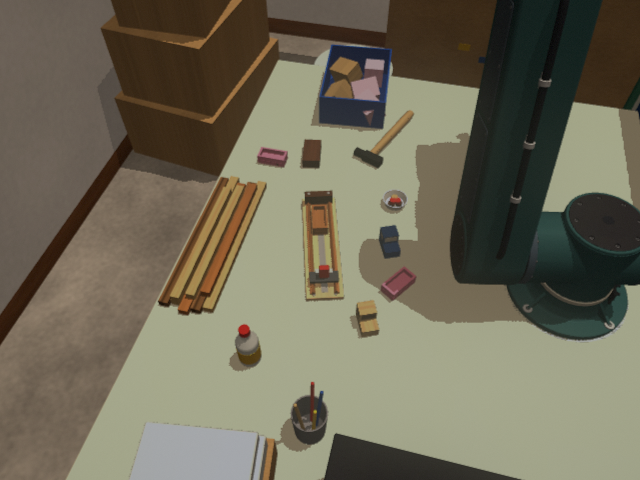

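The top view shows the cab at about (242,320) and the jig running from (265,270) to the fence at (398,228). The side view shows the cab upright, with its cabin towards the fence side. The marks agree with the given heights, so I move over the cab and look with the wrist camera.

>>> send_rows:
  rows: "267 691 20 0 0 1.68 0;267 691 20 0 0 1.68 0;267 691 20 0 0 1.68 0;267 691 20 0 0 1.68 0;267 691 20 0 0 1.68 0;267 691 20 0 0 1.68 0;267 691 20 0 0 1.68 0;267 691 20 0 0 1.68 0;267 691 20 0 0 1.68 0;267 691 20 0 0 1.68 0;267 691 20 0 0 1.68 0;267 691 20 0 0 1.68 0"

```text
clock: 2.8
tcp_pos: [0.4525, 0.1995, 0.2514]
tcp_rot: [0.522, 0.853, 0.0, 0.0]
contact_force: [1.1, -1.3, 1.5]
width: 0.0855
finger_force: 0.0
```

>>> send_rows:
  rows: "0 0 0 0 0 0 0;0 0 0 0 0 0 0"

```text
clock: 3.05
tcp_pos: [0.4519, 0.197, 0.251]
tcp_rot: [0.522, 0.853, -0.0, -0.0]
contact_force: [-0.5, -1.1, -0.5]
width: 0.0855
finger_force: 0.0
```

```bash
cat > m.py <<'E'
from h import *
import sys
np.set_printoptions(precision=4,suppress=True)
c,name=sys.argv[1:3]
p=imaging.capture(c); save(p,name)
for t in sys.argv[3:]:
    print(t,[(np.round(d['location'],4),round(d['score'],2),np.round(proj(p,d['location']))) for d in imaging.mark_of(t,p)[:2]])
s=readout.state(); print(s['clock'],s['tcp_pos'],s['tcp_rot'],s['joints'],s['width'])
E
python3 m.py wrist w1 cab cab_roof cab_back cab_nose
```

```text
cab [(array([0.4469, 0.2107, 0.0042]), 0.86, array([319., 181.]))]
cab_roof [(array([0.4484, 0.2002, 0.0535]), 0.62, array([315., 202.]))]
cab_back []
cab_nose []
3.3 [0.4521 0.1962 0.2515] [0.5228 0.8524 0.0001 0.0002] [ 0.244   0.2018 -0.0771  1.2915 -0.      1.3443] 0.08511757665712015
```

View pics/w1.png

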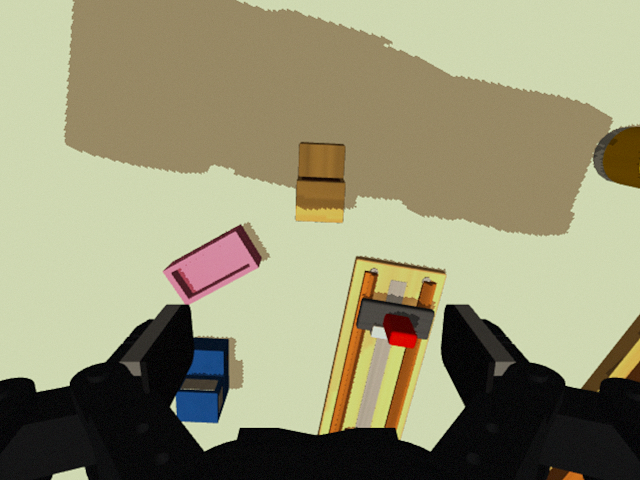

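The wrist view shows the cab aligned with the fingers: roof/bonnet edge at y≈179, nose edge at y≈143, sides at x≈297 and 345. I work out its pose from these pixels.

```bash
cat > e.py <<'E'
from h import *
np.set_printoptions(precision=4,suppress=True)
p=imaging.capture('wrist')
print(np.linalg.inv(p['camera_from_world'])[:3,3])
im=p['pixels'][135:230,285:360]; cv2.imwrite('pics/crop1.png',cv2.resize(im[:,:,::-1],None,fx=6,fy=6,interpolation=cv2.INTER_CUBIC))
for n,u,v,z in [('roof front L',297,179,.053),('roof front R',345,179,.053),('b L',296,222,.053),('b R',344,222,.053),('shade L',296,208,.053),('nose L',299,143,.025),('nose R',345,144,.025)]: print(n,atz(p,u,v,z))
import itertools
c=np.array([.4455,.213,0]);a=np.radians(117)
s=readout.state(); print(s['clock'],s['tcp_pos'])
for t in ['cab','cab_roof']:
  print(t,imaging.mark_of(t,p))
E
python3 e.py
```

```text
[0.4205 0.2592 0.3931]
roof front L [0.4276 0.2094 0.053 ]
roof front R [0.4623 0.227  0.053 ]
b L [0.4427 0.1768 0.053 ]
b R [0.4784 0.195  0.053 ]
shade L [0.4374 0.1875 0.053 ]
nose L [0.416  0.2338 0.025 ]
nose R [0.4516 0.2509 0.025 ]
3.35 [0.4521 0.1963 0.2515]
cab [{'location': [0.4501, 0.2094, 0.0029], 'score': 0.71}]
cab_roof [{'location': [0.4521, 0.201, 0.0485], 'score': 0.8}, {'location': [0.5702, 0.1133, 0.0252], 'score': 0.16}]
```

View pics/crop1.png

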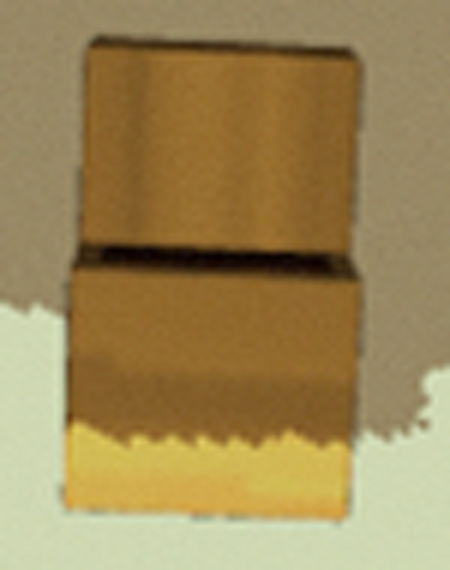

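>>> send_rows:
  rows: "0 5 -60 0 0 -0.015 0;0 5 -120 0 0 -0.015 0;0 5 -175 0 0 -0.015 0;0 5 -210 0 0 -0.015 0;0 5 -231 0 0 -0.015 0;0 5 -231 0 0 -0.015 0"

```text
clock: 4.2
tcp_pos: [0.4513, 0.2017, 0.0193]
tcp_rot: [0.529, 0.849, -0.001, -0.001]
contact_force: [1.0, 0.4, 0.5]
width: 0.0856
finger_force: 0.0
```

>>> send_rows:
  newtons: 25
  rows: "0 0 0 0 0 0 255;0 0 0 0 0 0 255;0 0 0 0 0 0 255;0 0 0 0 0 0 255;0 0 0 0 0 0 255;0 0 0 0 0 0 255"

```text
clock: 4.95
tcp_pos: [0.4527, 0.2023, 0.0211]
tcp_rot: [0.529, 0.849, 0.001, 0.001]
contact_force: [-2.0, -1.0, 8.7]
width: 0.0398
finger_force: 24.8
```

>>> send_rows:
  rows: "0 0 30 0 0 0 255;0 0 80 0 0 0 255;0 0 130 0 0 0 255;30 -30 150 0 0 -0.05 255;65 -75 150 0 0 -0.1 255;95 -115 150 0 0 -0.16 255;125 -150 150 0 0 -0.16 255;148 -176 150 0 0 -0.16 255;148 -176 150 0 0 -0.16 255;148 -176 150 0 0 -0.16 255;148 -176 150 0 0 -0.16 255"

```text
clock: 6.32
tcp_pos: [0.5996, 0.0269, 0.1705]
tcp_rot: [0.594, 0.804, 0.0, 0.0]
contact_force: [-0.4, -0.4, -0.2]
width: 0.0394
finger_force: 26.1
```

```bash
python3 m.py wrist w2 jig jaw_face jaw_grip fence_face bed_front bed_back cab_roof; python3 m.py side s2 jig jaw_face jaw_grip fence_face bed_front cab_roof
```

```text
jig [(array([0.5899, 0.0684, 0.1655]), 0.25, array([325., 200.]))]
jaw_face [(array([0.5675, 0.1162, 0.0248]), 0.84, array([310.,  79.])), (array([0.5739, 0.1278, 0.0549]), 0.6, array([326.,  57.]))]
jaw_grip [(array([0.569 , 0.1299, 0.059 ]), 0.79, array([319.,  49.]))]
fence_face []
bed_front [(array([0.3716, 0.0565, 0.0106]), 0.88, array([ 7., 80.]))]
bed_back []
cab_roof [(array([0.5994, 0.0283, 0.1992]), 0.72, array([317., 354.])), (array([0.5906, 0.0698, 0.1627]), 0.19, array([328., 196.]))]
6.725 [0.6001 0.0263 0.1702] [ 0.5946  0.804   0.     -0.    ] [-0.0919  0.4155  0.0173  1.1726  0.      1.1818] 0.04003225970003335
jig [(array([ 0.6005,  0.0172, -0.0016]), 0.97, array([322., 246.])), (array([0.5893, 0.069 , 0.1628]), 0.52, array([321., 221.]))]
jaw_face [(array([0.5762, 0.1119, 0.0221]), 0.86, array([322., 272.]))]
jaw_grip [(array([0.5682, 0.128 , 0.057 ]), 0.95, array([324., 270.]))]
fence_face [(array([ 0.6437, -0.1093,  0.0223]), 0.63, array([317., 201.]))]
bed_front [(array([0.3697, 0.0643, 0.0112]), 0.87, array([409., 276.])), (array([ 0.8597, -0.2531,  0.0097]), 0.63, array([258., 156.]))]
cab_roof [(array([0.601 , 0.0241, 0.1997]), 0.69, array([321., 195.]))]
7.075 [0.6001 0.0261 0.1702] [ 0.5947  0.8039 -0.     -0.    ] [-0.0921  0.4156  0.0174  1.1727 -0.      1.1818] 0.039911196337631
```

View pics/w2.png

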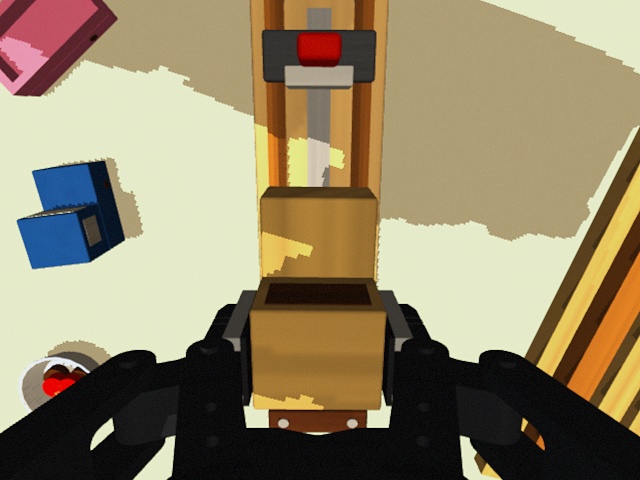

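The cab is held with the jig in view: board edges at about x=255 and 383 at row 150, fence screws at (283,424) and (352,424). I measure the jig's centre line against the cab's.

```bash
cat > e2.py <<'E'
from h import *
np.set_printoptions(precision=4,suppress=True)
p=imaging.capture('wrist'); im=cv2.cvtColor(p['pixels'],cv2.COLOR_RGB2GRAY).astype(float)
im=cv2.GaussianBlur(im,(3,3),0)
for r in (5,20,100,130,160,175):
    g=np.diff(im[r-2:r+3].mean(0)); idx=[(i,round(g[i])) for i in range(235,400) if abs(g[i])>8 and abs(g[i])==abs(g[max(0,i-3):i+4]).max()]
    print(r,idx)
print('fence',atz(p,317.5,424,.046), atz(p,283,424,.046),atz(p,352,424,.046))
for n,u,v,z in [('noseL',264,190,.174),('noseR',376,190,.174),('roofL',251,411,.202),('roofR',382,411,.202),('rfL',258,283,.202),('rfR',385,283,.202),('jawfaceL',285,67,.0385),('jfR',354,67,.0385)]: print(n,atz(p,u,v,z))
E
python3 e2.py
```

```text
5 [(247, -15), (262, -22), (282, 33), (353, -36), (373, 27), (388, 13)]
20 [(248, -15), (263, -25), (282, 33), (353, -40), (372, 27), (387, 17)]
100 [(251, -16), (265, -21), (284, 32), (329, 13), (351, -45), (370, 28), (384, 13)]
130 [(252, -18), (266, -43), (272, -9), (284, 29), (306, -12), (329, 12), (350, -40), (369, 27), (382, 14)]
160 [(253, -18), (267, -27), (277, -23), (286, 38), (343, -23), (350, -37), (368, 27), (381, 18)]
175 [(254, -15), (267, -25), (277, -20), (286, 31), (321, -27), (328, 11), (349, -40), (367, 26), (380, 13)]
fence [ 0.6449 -0.1186  0.046 ] [ 0.62   -0.1262  0.046 ] [ 0.6698 -0.111   0.046 ]
noseL [0.5696 0.0665 0.174 ]
noseR [0.605  0.0774 0.174 ]
roofL [0.5856 0.0045 0.202 ]
roofR [0.6243 0.0163 0.202 ]
rfL [0.5769 0.0461 0.202 ]
rfR [0.611  0.0566 0.202 ]
jawfaceL [0.5523 0.1164 0.0385]
jfR [0.5924 0.1286 0.0385]
```

>>> send_rows:
  rows: "0.5 0 -40 0 0 0 255;0.5 0 -80 0 0 0 255;0.5 0 -110 0 0 0 255;0.5 0 -120 0 0 0 255;0.5 0 -125 0 0 0 255;0.5 0 -129 0 0 0 255;0.5 0 -132 0 0 0 255;0.5 0 -134 0 0 0 255;0.5 0 -135 0 0 0 255;0.5 0 -135 0 0 0 255"

```text
clock: 8.38
tcp_pos: [0.6007, 0.0261, 0.0352]
tcp_rot: [0.595, 0.804, 0.0, 0.0]
contact_force: [-0.9, 0.3, -1.2]
width: 0.0401
finger_force: 26.1
```

```bash
python3 m.py wrist w3 cab_roof; python3 m.py side s3 cab_roof cab jaw_face
```

```text
cab_roof [(array([0.6014, 0.0253, 0.0633]), 0.98, array([318., 360.]))]
8.475 [0.6007 0.0261 0.0353] [0.5947 0.804  0.     0.    ] [-0.092   0.5119 -0.2106  0.8481 -0.      1.1818] 0.03978435905368886
cab_roof [(array([0.6056, 0.0228, 0.0647]), 0.97, array([319., 231.]))]
cab [(array([0.5973, 0.0411, 0.0156]), 0.91, array([321., 250.]))]
jaw_face [(array([0.574 , 0.1114, 0.0192]), 0.97, array([323., 273.]))]
8.675 [0.6007 0.0261 0.0352] [0.5947 0.8039 0.     0.    ] [-0.092   0.512  -0.2107  0.8481 -0.      1.1818] 0.03969176217109185
```

View pics/w3.png

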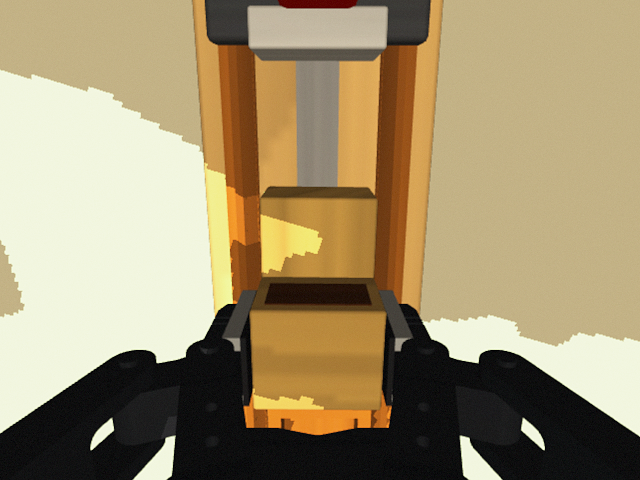

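The cab sits centred between the rails (nose at x 262–375, channel at x 257–378), about 2 mm above the floor. I lower it the rest and let go.

>>> send_rows:
  rows: "0 0 -1 0 0 0 255;0 0 -2 0 0 0 255;0 0 -2 0 0 0 255;0 0 -2 0 0 0 0;0 0 -2 0 0 0 0;0 0 -2 0 0 0 0;0 0 -2 0 0 0 0;0 0 -2 0 0 0 0;0 0 10 0 0 0 0;0 0 50 0 0 0 0;0 0 90 0 0 0 0;0 0 90 0 0 0 0"

```text
clock: 10.18
tcp_pos: [0.6023, 0.026, 0.1289]
tcp_rot: [0.595, 0.804, 0.001, 0.002]
contact_force: [0.7, -0.3, -0.5]
width: 0.0857
finger_force: 0.0
```

```bash
python3 m.py wrist w4 cab_roof cab cab_nose jaw_face jaw_grip bed_front; python3 m.py side s4 cab_roof cab cab_nose jaw_grip jaw_face
```

```text
cab_roof [(array([0.6003, 0.0258, 0.0623]), 0.74, array([312., 257.]))]
cab [(array([0.5975, 0.0385, 0.013 ]), 0.73, array([314., 212.]))]
cab_nose [(array([0.5927, 0.0664, 0.028 ]), 0.78, array([321., 170.])), (array([ 0.4337, -0.0154, -0.0007]), 0.63, array([ 53., 213.]))]
jaw_face [(array([0.5708, 0.1144, 0.0226]), 0.68, array([308.,  74.]))]
jaw_grip [(array([0.5725, 0.1275, 0.0598]), 0.7, array([319.,  38.]))]
bed_front [(array([ 0.6112, -0.0075,  0.0238]), 0.73, array([314., 290.])), (array([0.5966, 0.0367, 0.0149]), 0.68, array([312., 215.]))]
10.525 [0.6002 0.0262 0.1245] [ 0.5947  0.8039 -0.0003 -0.0006] [-0.092   0.4414 -0.0683  1.0625  0.      1.1818] 0.08538585879344411
cab_roof [(array([0.6026, 0.0242, 0.0608]), 0.85, array([320., 233.])), (array([ 0.6084, -0.0091,  0.027 ]), 0.15, array([321., 231.]))]
cab [(array([0.5961, 0.0397, 0.0151]), 0.72, array([321., 249.]))]
cab_nose [(array([0.5905, 0.0711, 0.025 ]), 0.89, array([320., 257.]))]
jaw_grip [(array([0.5694, 0.1276, 0.0595]), 0.98, array([323., 269.])), (array([ 0.6372, -0.0864,  0.0239]), 0.27, array([317., 208.]))]
jaw_face [(array([0.5764, 0.113 , 0.0214]), 0.88, array([322., 273.]))]
10.825 [0.6006 0.0261 0.125 ] [ 0.5947  0.8039 -0.0001 -0.0001] [-0.092   0.4409 -0.0675  1.0627  0.      1.1818] 0.08534336806832449
```

View pics/w4.png

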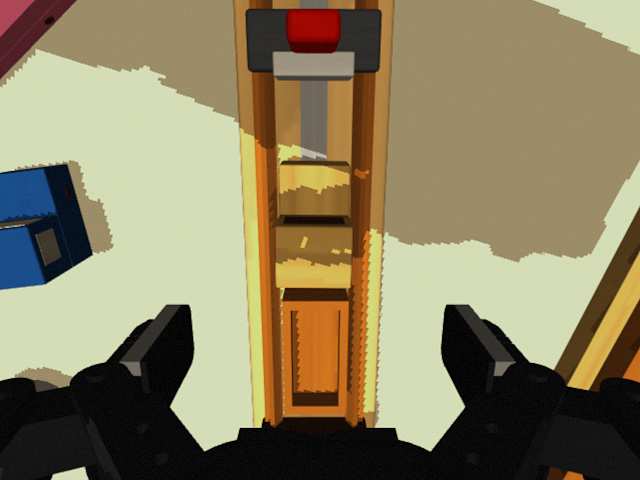

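The cab lies in the channel with its back towards the bed (nose edge at y≈163, back at y≈287, bed front at y≈290) and the jaw clear of it at y≈78. Next I grasp the red grip.

>>> send_rows:
  rows: "-15 50 0 0 0 0 0;-31 101.5 0 0 0 0 0;-31 101.5 0 0 0 0 0;-31 101.5 -30 0 0 0 0;-31 101.5 -60 0 0 0 0;-31 101.5 -79 0 0 0 0;-31 101.5 -79 0 0 0 0;-31 101.5 -79 0 0 0 0"

```text
clock: 11.82
tcp_pos: [0.5702, 0.1273, 0.047]
tcp_rot: [0.595, 0.804, 0.0, 0.0]
contact_force: [-0.1, 0.2, 0.9]
width: 0.0854
finger_force: 0.0
```

>>> send_rows:
  newtons: 20
  rows: "0 0 0 0 0 0 255;0 0 0 0 0 0 255;0 0 0 0 0 0 255;0 0 0 0 0 0 255;0 0 0 0 0 0 255;0 0 0 0 0 0 255;0 0 0 0 0 0 255;0 0 0 0 0 0 255"

```text
clock: 12.82
tcp_pos: [0.5697, 0.1277, 0.0464]
tcp_rot: [0.595, 0.804, 0.0, 0.0]
contact_force: [-1.6, -0.2, 6.1]
width: 0.0235
finger_force: 24.6
```

>>> send_rows:
  rows: "1.5 -4.8 0 0 0 0 255;2.9 -9.6 0 0 0 0 255;4.4 -14.3 0 0 0 0 255;5.8 -19.1 0 0 0 0 255;7.3 -23.9 0 0 0 0 255;8.8 -28.7 0 0 0 0 255;10.2 -33.5 0 0 0 0 255;11.7 -38.3 0 0 0 0 255;13.2 -43 0 0 0 0 255;14.6 -47.8 0 0 0 0 255;16.1 -52.6 0 0 0 0 255;17.5 -57.4 0 0 0 0 255"

```text
clock: 14.32
tcp_pos: [0.5871, 0.0704, 0.0464]
tcp_rot: [0.595, 0.804, 0.0, -0.0]
contact_force: [-3.1, 2.9, 6.2]
width: 0.0234
finger_force: 24.8
```

```bash
python3 m.py wrist w5 cab_roof cab jaw_grip; python3 m.py side s5 cab_roof bed_back bed_front fence_face jaw_grip jaw_face; python3 -c "
import cv2
a=cv2.imread('pics/s5.png')[170:310,270:370]; cv2.imwrite('pics/s5c.png',cv2.resize(a,None,fx=4,fy=4,interpolation=2))"
```

```text
cab_roof []
cab [(array([0.6008, 0.0213, 0.0165]), 0.65, array([314., 385.]))]
jaw_grip [(array([0.6011, 0.0219, 0.0157]), 0.75, array([315., 383.])), (array([0.5907, 0.071 , 0.0551]), 0.6, array([327., 328.]))]
14.525 [0.5872 0.0699 0.0464] [ 0.5948  0.8039 -0.0001  0.0002] [-0.019   0.4869 -0.2222  0.8614 -0.0004  1.2551] 0.02371069053952019
cab_roof [(array([0.608 , 0.0112, 0.0644]), 0.6, array([319., 228.])), (array([0.6813, 0.3561, 0.0007]), 0.56, array([250., 357.]))]
bed_back [(array([0.4169, 0.1269, 0.0059]), 0.83, array([385., 294.])), (array([ 0.7738, -0.2521,  0.0132]), 0.64, array([286., 160.]))]
bed_front [(array([0.3727, 0.0621, 0.0127]), 0.92, array([408., 275.])), (array([ 0.8576, -0.2528,  0.0092]), 0.86, array([258., 156.]))]
fence_face [(array([ 0.6444, -0.1069,  0.0246]), 0.68, array([317., 202.]))]
jaw_grip [(array([0.5853, 0.0707, 0.0605]), 0.59, array([322., 249.])), (array([0.5987, 0.0295, 0.0139]), 0.46, array([321., 246.]))]
jaw_face [(array([0.5922, 0.053 , 0.022 ]), 0.56, array([321., 252.]))]
14.875 [0.5873 0.07   0.0464] [ 0.5948  0.8039 -0.0001  0.0003] [-0.0189  0.4869 -0.2222  0.8613 -0.0006  1.2551] 0.023281553341336608
```

View pics/s5c.png

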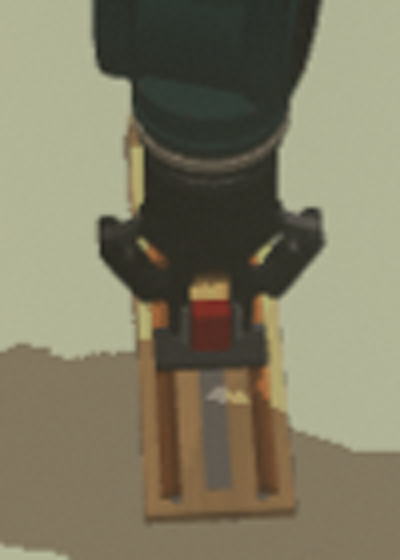

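The jaw has followed the gripper and is pushing the cab. I continue slowly and watch the force.

>>> send_rows:
  rows: "0.9 -2.9 0 0 0 0 255;1.8 -5.7 0 0 0 0 255;2.6 -8.6 0 0 0 0 255;3.5 -11.5 0 0 0 0 255;4.1 -13.4 0 0 0 0 255;4.7 -15.3 0 0 0 0 255;5.3 -17.2 0 0 0 0 255;5.8 -19.1 0 0 0 0 255;5.8 -19.1 0 0 0 0 255"

```text
clock: 16.0
tcp_pos: [0.5929, 0.0513, 0.0464]
tcp_rot: [0.595, 0.804, 0.0, -0.0]
contact_force: [-3.5, 1.1, 5.8]
width: 0.0237
finger_force: 24.8
```

>>> send_rows:
  rows: "0.3 -1 0 0 0 0 255;0.6 -1.9 0 0 0 0 255;0.9 -2.9 0 0 0 0 255;0.9 -2.9 0 0 0 0 255"

```text
clock: 16.5
tcp_pos: [0.5937, 0.0486, 0.0464]
tcp_rot: [0.595, 0.804, 0.0, -0.0]
contact_force: [-1.6, 2.3, 5.6]
width: 0.0232
finger_force: 24.8
```

>>> send_rows:
  rows: "0.15 -0.5 0 0 0 0 255;0.3 -1 0 0 0 0 255;0.45 -1.4 0 0 0 0 255;0.6 -1.9 0 0 0 0 255;0.6 -1.9 0 0 0 0 255"

```text
clock: 17.12
tcp_pos: [0.5943, 0.0467, 0.0465]
tcp_rot: [0.595, 0.804, 0.0, -0.0]
contact_force: [-2.8, 1.8, 6.1]
width: 0.0232
finger_force: 24.8
```

>>> send_rows:
  rows: "0.15 -0.5 0 0 0 0 255;0.3 -1 0 0 0 0 255;0.3 -1 0 0 0 0 255"

```text
clock: 17.5
tcp_pos: [0.5946, 0.0457, 0.0464]
tcp_rot: [0.595, 0.804, 0.0, -0.0]
contact_force: [-2.4, 2.6, 6.7]
width: 0.0238
finger_force: 24.8
```

>>> send_rows:
  rows: "0.15 -0.5 0 0 0 0 255;0.3 -1 0 0 0 0 255;0.3 -1 0 0 0 0 255"

```text
clock: 17.88
tcp_pos: [0.5949, 0.0447, 0.0464]
tcp_rot: [0.595, 0.804, 0.0, -0.0]
contact_force: [-1.9, 2.3, 6.6]
width: 0.0234
finger_force: 24.8
```

>>> send_rows:
  rows: "0.15 -0.5 0 0 0 0 255;0.3 -1 0 0 0 0 255;0.3 -1 0 0 0 0 255"

```text
clock: 18.25
tcp_pos: [0.5952, 0.0437, 0.0464]
tcp_rot: [0.595, 0.804, 0.0, -0.0]
contact_force: [-3.0, 3.0, 6.7]
width: 0.0237
finger_force: 24.8
```

>>> send_rows:
  rows: "0.15 -0.5 0 0 0 0 255;0.3 -1 0 0 0 0 255;0.3 -1 0 0 0 0 255"

```text
clock: 18.62
tcp_pos: [0.5954, 0.043, 0.0464]
tcp_rot: [0.595, 0.804, 0.001, -0.001]
contact_force: [-3.0, 5.8, 7.2]
width: 0.0234
finger_force: 24.9
```

>>> send_rows:
  rows: "0.15 -0.5 0 0 0 0 255;0.3 -1 0 0 0 0 255;0.3 -1 0 0 0 0 255"

```text
clock: 19.0
tcp_pos: [0.5954, 0.043, 0.0465]
tcp_rot: [0.594, 0.804, 0.001, -0.001]
contact_force: [-5.4, 12.5, 8.6]
width: 0.0239
finger_force: 25.1
```

Contact: the TCP stopped 89 mm along, which matches the expected home position, and the force rose to about 13 N. I release and lift off.

>>> send_rows:
  rows: "0 0 0 0 0 0 0;0 0 0 0 0 0 0;0 0 0 0 0 0 0;0 0 0 0 0 0 0;0 0 0 0 0 0 0;0 0 0 0 0 0 0;0 0 30 0 0 0 0;0 0 70 0 0 0 0;0 0 100 0 0 0 0;-18 60 120 0 0 0 0;-18 60 120 0 0 0 0;-18 60 120 0 0 0 0"

```text
clock: 20.5
tcp_pos: [0.5779, 0.1015, 0.1661]
tcp_rot: [0.594, 0.804, -0.0, 0.0]
contact_force: [0.3, -0.4, 0.5]
width: 0.0853
finger_force: 0.0
```

```bash
python3 m.py wrist w6 jaw_face jaw_grip cab_roof; python3 m.py side s6 jaw_face cab_roof jaw_grip; python3 -c "
import cv2,numpy as np
a=cv2.imread('pics/s6.png')[170:310,270:370]; a=cv2.resize(a,None,fx=3.4,fy=3.4,interpolation=2)
b=cv2.imread('pics/w6.png')[200:460,190:450]; b=cv2.resize(b,(400,400)); o=np.zeros((480,760,3),np.uint8); o[:a.shape[0],:a.shape[1]]=a; o[:400,350:750]=b; cv2.imwrite('pics/f.png',o)"
```

```text
jaw_face []
jaw_grip [(array([0.6002, 0.0467, 0.0572]), 0.59, array([325., 322.]))]
cab_roof [(array([ 0.6128, -0.0182,  0.0625]), 0.88, array([314., 412.]))]
20.7 [0.578  0.1005 0.1657] [ 0.5951  0.8036 -0.0003 -0.0003] [ 0.0334  0.3947 -0.0295  1.1475 -0.0001  1.3083] 0.08559053939973923
jaw_face [(array([0.6023, 0.0288, 0.0205]), 0.88, array([320., 244.]))]
cab_roof [(array([ 0.6182, -0.0187,  0.0653]), 0.92, array([318., 218.])), (array([ 0.4456, -0.1714, -0.0003]), 0.71, array([393., 203.]))]
jaw_grip [(array([0.5966, 0.0432, 0.0585]), 0.81, array([321., 240.]))]
20.9 [0.578  0.1009 0.166 ] [ 0.595   0.8038 -0.0001 -0.0001] [ 0.034   0.3943 -0.0292  1.1477 -0.      1.3084] 0.08549506948176103
```

View pics/f.png

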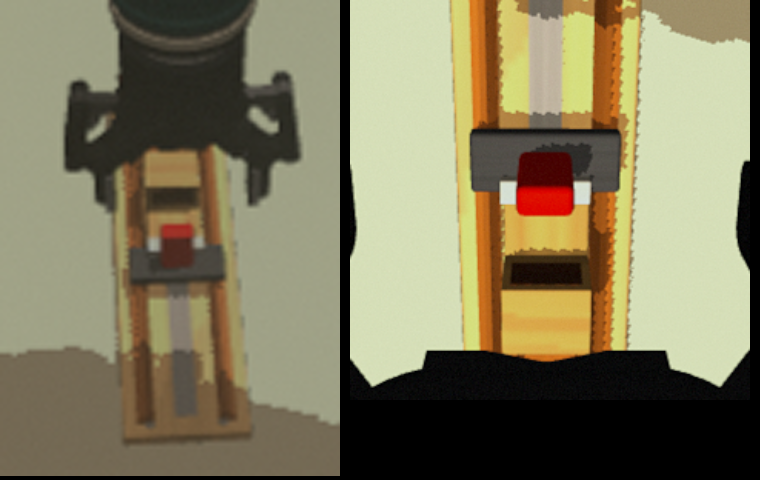

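The jaw's face lies against the cab's nose, the cab sits straight in the channel, and the gripper is clear. The stop position also matches the fence plus both lengths, so I hand in.

```bash
python3 -c "
from station import order
print(order.close_job())"
```

```text
the job is handed in; nothing more can be done
None
```

The cab is in the channel and clamped: the jaw pushed cab and bed up to the fence until it stopped at the expected home position (force about 13 N), then I released it and handed the job in; no verdict was returned.

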